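Couple the keyed drive shaft to the rotator hub and hold it home

TASK

Take the keyed shaft (the one with the square head) out of the white block on the bench and push it down into the steel hub on top of the rotator drive unit, turning it until its key slips into the hub's keyway. Keep pushing against the spring inside until the collar sits flush on the hub, and finish like that: the program ends with the gripper still gripping the square head and pressing it fully home, so that a colleague can tighten the set screw. Leave the plain round-headed shaft and the other things on the bench where they are.

Things in the scene. Friction and masses are not known exactly. Their poses are not given: they have to be found in the camera images.
- shaft: keyed steel shaft, loose, 92 mm tall, 0.17 to 0.36 kg, standing upright with its lowest 14 mm in one hole of the white block. Origin at the centre of its foot, z up, x towards its key. From the foot up: round shank 20 mm in diameter, 0 to 46 mm (foot tapered to 15 mm over 5 mm); round collar 34 mm in diameter, 46 to 52 mm; square head, 52 to 92 mm
- shaft_key (a point): lower end of the shaft's only key, on the +x side, 16.5 mm from the shaft's axis, 16 mm above the foot; axes as shaft. The key is 6 mm wide, with a rounded lower end, and runs from 16 to 46 mm above the foot
- shaft_head (a point): middle of the square aluminium head of the keyed shaft, 72 mm above the foot; axes as shaft. Head 28 x 28 x 40 mm, sides parallel to x and y, to be gripped from above. A short rib on its top runs from the middle towards the key side
- rack: fixed white block, 60 x 170 x 30 mm, with two holes 22 mm in diameter and 14 mm deep, 45 mm either side of its middle along its y axis; one holds the keyed shaft, the other the plain shaft. Origin at the centre of its underside
- drive: rotator drive unit, fixed to the bench: white housing 160 x 160 mm, top at 60 mm, with the steel hub (about 60 mm across, 54 mm tall, rim at 114 mm) on the middle of its top. Origin at the centre of the underside. The hub is held by its motor and turns only under more than 0.5 N m
- hub_mouth (a point): centre of the hub's bore at its upper rim; z up, x along the single keyway. Bore 22 mm in diameter; keyway 7.6 mm wide, open to 17.5 mm from the axis, down the whole depth. Key meets the rim with the foot 16 mm deep, foot meets the ejector at 38 mm, collar meets the rim at 46 mm. The keyway's direction varies, within about 1.7 rad of the key's
- ejector (a joint): spring-loaded plate in the bottom of the bore: 0 m when up, grows as it is pressed down, about 0.008 m when the collar sits on the rim. It needs about 6 N to start moving and 14 N at 0.008 m, and pushes the shaft up again (more than its weight) when released
- plain_shaft: bystander: loose steel shaft with a ROUND head (22 mm across) and no key, otherwise as long as the keyed one; stands in the other hole of the rack block. Origin at the centre of its foot
- stopper: bystander: black rubber stopper, 30 mm across, 28 mm tall, between the task's things. Origin at the underside
- crucible: bystander: white ceramic cup, 38 mm across, 32 mm tall. Origin at the underside
- beaker: bystander: glass cup, 66 mm across, 85 mm tall. Origin at the underside
- amber_bottle: bystander: amber glass bottle, 66 mm across, 150 mm tall. Origin at the underside
- jar: bystander: white plastic jar, 56 mm across, 65 mm tall. Origin at the underside
- spatula: bystander: spatula about 180 mm long, lying flat. Origin near the middle of its underside

How it is judged (in metres and radians):
On the way, in this order (a step that is already met when the one before it is completed fails the run):
1. the keyed shaft is lifted out of the block in the gripper (z of shaft in the frame of rack above 0.04 m and contact force between the fingers and shaft above 1 N), for 0.1 s.
2. the key has slipped into the keyway (z of shaft in the frame of hub_mouth below -0.022 m and horizontal distance between shaft and hub_mouth below 0.005 m and angle between the x axis of shaft and the x axis of hub_mouth, either way round below 0.2 rad), for 0.1 s.
At the end, for the whole second after the job is handed in: Keyed shaft upright in the hub (tilt < 0.08 rad, within 4 mm of the axis), key in keyway (0.15 rad), foot over 43.5 mm below the rim (46 is flush), ejector down over 5 mm, shaft bearing on the drive with over 6 N, still gripped (over 3 N), at rest (z of shaft in the frame of hub_mouth below -0.0435 m and horizontal distance between shaft and hub_mouth below 0.004 m and angle between the x axis of shaft and the x axis of hub_mouth, either way round below 0.15 rad and angle between shaft's own z axis and vertical below 0.08 rad and value of joint ejector above 0.005 m and contact force between shaft and drive above 6 N and contact force between the fingers and shaft above 3 N and linear speed of shaft below 0.02 m/s); the arm keeps its last pose, push and grip.
It fails at once if the plain shaft or another bystander is moved more than 30 mm (distance of any of plain_shaft, stopper, crucible, beaker, amber_bottle, jar, spatula from where it was at the start of the episode above 0.03 m).
It also fails if it takes over 50 s, if anything falls off the work surface, if the arm or the gripper's body presses on something with over 40 N, if the wrist force passes 120 N, or if a joint passes its speed limit or range.

ROBOT

A 6-joint arm with a two-finger parallel gripper is mounted at the origin on the work surface. World frame = base frame: x ahead of the robot, y to its left, z up, the work surface at z = 0. Lengths are in mm, angles in rad, forces in N, time in s.
With the tool pointing down it reaches from about 375 to 975 mm from the base axis. Payload 3.8 kg.
Tool frame: the origin (TCP) lies on the centre line of the jaws, within the pads' length; the fingertips stand 25 mm ahead of it and the grasp point (between the pads) lies 6 mm ahead of it; z points along the fingers, y is the line along which they close (so a half turn about z gives the same grasp; the last joint's range is limited). The gripper opens to 88 mm and grips with 3 to 60 N. Pads are 18 mm wide; open, the fingers measure 123 mm over their backs; the gripper's body (75 mm by 187 mm) begins 45 mm behind the grasp point.
Start: joints at [-1.199, 0.264, 1.604, -0, 1.274, -0.037], TCP at [268.312, -619.376, 243.706] pointing down, gripper open.
Joint ranges: [-2.63, 2.63], [-0.94, 2.18], [0.31, 2.57], [-1.31, 4.45], [0, 2.66], [-2.55, 2.55]. Speed limits (rad/s): [2.57, 2.57, 3.14, 3.14, 3.14, 3.14].

INTERFACE

Orientations are given as a rotation vector (axis times angle).
In Python, from bench import * gives the robot as it stands. The module is installed in compiled form; this text tells all that it offers.
- The arm moves only by the shell command python3 -m inch 'ROWS' [OPENING] [FORCE]. ROWS is JSON, a list of rows, each a list of 2 entries, a list of its own where there are three numbers: the shift along the tool's x, y, z in cm, then the turn about the tool's z in degrees. A call has 1 to 10 rows; each row shifts and turns the commanded pose from where the row before left it, along the tool's axes as they then stand; what a row does not reach is not made up. A row lasts 1/8 s, in which the tool goes at most 62.5 mm and 10.7 degrees, less where a joint would pass 70% of its speed; a pose out of reach is approached as far as the arm can. A call with a gripper value outside its range is refused whole. OPENING is the finger opening in cm, from 0 to 8.81, set as the call begins (- or left out, the last holds). The fingers move at their own pace and stop on an object; FORCE is the grip in N (left out, the last holds). Time passes only in rows, so rows that do not move let the fingers close. It gives the time, the measured TCP pose, the force, the opening and the grip force at its end, in the units of the state.
- observe(): the state, without advancing time (a new reading comes with each control period).
- read_camera(name): name is "scene" or "top" or "wrist"; returns (picture, depth): 480x640x3 uint8, red, green, blue; 480x640 float32, mm along the optical axis (not along the pixel's ray), 0 where there is no reading.
- camera_info(name): a dict with "fx", "fy", "cx", "cy" (pixels), "k1" (the pictures are not rectified: a ray, as slopes to the right and down, at radius r is drawn at 1 + k1 r^2 times it, then the intrinsics apply), "world_from_camera" (4x4, takes a point from camera to world coordinates); the wrist camera has in their place "T_tool_cam" (4x4, takes a point from camera to tool coordinates, whose origin is the TCP and whose axes are the flange's). Camera axes: x right, y up, looking along -z (the intrinsics and any distortion apply to the point x, -y, -z); pixel columns grow to the right and rows downward; lengths in mm; the calibration is good to about 2 mm. A picture is of the moment at which its call begins: read the wrist's pose just before it. camera_info takes no time and is no camera call.
- hand_in(): hands the job in; it is judged then, once.
The state is a dict: "time": time; "joints": joint angles; "dq": joint speeds; "tau": joint torques, N m; "position": TCP position; "orientation": TCP orientation; "wrist_force": force on the tool from outside, world axes, zero at the start; "wrist_torque": the same for the moment, N m; "width": finger opening in mm; "grip_force": force on a finger pad.
Only numpy, scipy, OpenCV 4.12 (cv2) and the standard library are available. Lean on these libraries where they do the work, as an engineer would, in place of code of your own. Each camera call takes 0.05 s, during which the arm holds its last target. There are 200 camera calls.

## Working session

There is one attempt and no reset: what is moved stays moved. The work goes in short steps, Python scripts to look and compute and a shell command to move; the robot and the scene stay as the last step left them, time stands still between calls to the robot, and variables do not carry over. Pictures are saved under pics/ and viewed, at most 10 in all, crops included, and the job is handed in when it is done.

```bash
mkdir -p pics
cat > h.py <<'E'
from bench import *
import numpy as np, cv2
from scipy.spatial.transform import Rotation as R
def cam(name):
    s=observe(); im,d=read_camera(name); return s,im,d
def T_of(name,s):
    i=camera_info(name)
    if name!="wrist": return np.array(i["world_from_camera"])
    T=np.eye(4); T[:3,:3]=R.from_rotvec(s["orientation"]).as_matrix(); T[:3,3]=s["position"]
    return T@np.array(i["T_tool_cam"])
def ray(name,s,uv):
    i=camera_info(name); K=np.array([[i["fx"],0,i["cx"]],[0,i["fy"],i["cy"]],[0,0,1.]])
    p=cv2.undistortPoints(np.array(uv,float).reshape(-1,1,2),K,np.array([i["k1"],0,0,0.]))[:,0]
    T=T_of(name,s); d=np.c_[p[:,0],-p[:,1],-np.ones(len(p))]@T[:3,:3].T
    return T[:3,3],d
def onplane(name,s,uv,z):
    o,d=ray(name,s,uv); return o+d*((z-o[2])/d[:,2])[:,None]
def cloud(name,s,d):
    v,u=np.mgrid[0:480,0:640]; o,r=ray(name,s,np.c_[u.ravel(),v.ravel()])
    P=(o+r*d.ravel()[:,None]).reshape(480,640,3); P[d==0]=np.nan; return P
def save(im,n): cv2.imwrite("pics/"+n,im[:,:,::-1])
E
python3 - <<'E'
from h import *
for n in ("top","scene"):
    s,im,d=cam(n); save(im,n+"0.png"); np.savez(n+"0.npz",im=im,d=d)
    i=camera_info(n); print(n,np.round(T_of(n,s),2).tolist(),i["fx"],i["k1"])
print(s)
E
```

```text
top [[-0.04, 0.98, -0.21, 397.35], [-1.0, -0.04, 0.01, 11.84], [-0.0, 0.21, 0.98, 1128.96], [0.0, 0.0, 0.0, 1.0]] 477.83566838524035 -0.12590020678902308
scene [[0.79, -0.52, 0.33, 985.29], [0.61, 0.66, -0.44, -517.25], [0.01, 0.55, 0.84, 1100.73], [0.0, 0.0, 0.0, 1.0]] 565.9482818666934 -0.04479701752372856
{'time': 0.05, 'joints': array([-1.19888651e+00,  2.64730769e-01,  1.60530640e+00, -1.06268226e-05,
        1.27368303e+00, -3.69453502e-02]), 'dq': array([-0.00175759, -0.00025699, -0.00311206, -0.00186498, -0.00165739,
       -0.00034016]), 'tau': array([ 9.78397948e-04, -5.03948271e+01, -3.58334041e+01,  7.32335681e-02,
        2.38764414e-02, -6.00735120e-05]), 'position': array([ 268.07825646, -618.7599914 ,  242.43956308]), 'orientation': array([-3.07412288e+00, -6.37343612e-01,  5.72453683e-04]), 'wrist_force': array([ 1.04079502, -0.64119451, -0.46903296]), 'wrist_torque': array([ 0.01773488,  0.03263403, -0.0082012 ]), 'grip_force': 0.0, 'width': 88.11859584858125}
```

```bash
ls pics
```

```text
scene0.png
top0.png
```

View pics/top0.png

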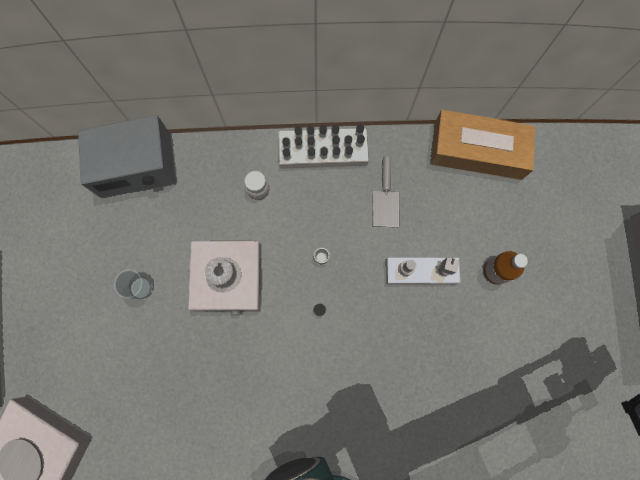

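View pics/scene0.png

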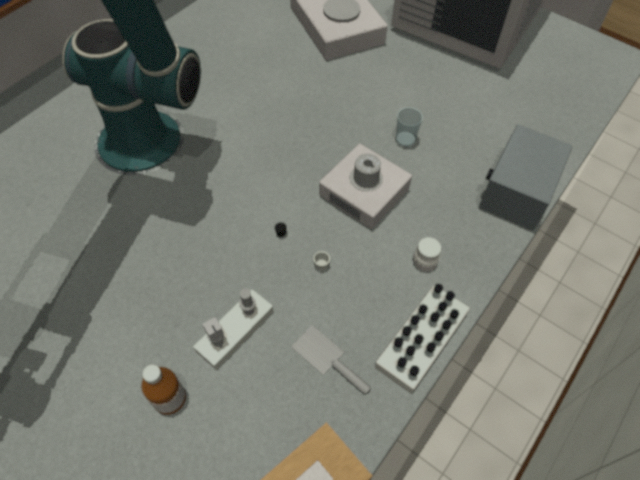

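Top view: keyed shaft with the ribbed square head is at about (450,265), in the right-hand hole of the rack (424,270). The plain shaft is at (407,268) and the hub at (220,271). The amber bottle, about (508,266), stands close to the keyed shaft. The scene view agrees: head (214,333), hub (367,168).

Run:
```python
from h import *
s=observe()
for n,boxes in (("top",dict(head=(435,252,465,285),plain=(396,255,418,285),hub=(200,250,242,295),bottle=(480,245,530,290))),("scene",dict(head=(200,315,232,350),plain=(238,285,260,318),hub=(350,145,388,190),bottle=(140,360,190,415)))):
    f=np.load(n+"0.npz"); P=cloud(n,s,f["d"])
    for k,(a,b,c,d) in boxes.items():
        Q=P[b:d,a:c].reshape(-1,3); Q=Q[np.isfinite(Q[:,2])]; zt=np.percentile(Q[:,2],97)
        t=Q[Q[:,2]>zt-8]; print(n,k,"ztop",round(zt,1),"centre",np.round((t.min(0)+t.max(0))/2,1),"med",np.round(np.median(t,0),1),len(t))
    if n=="top":
        Q=P[240:312,187:262].reshape(-1,3); t=Q[(Q[:,2]>50)&(Q[:,2]<70)][:,:2].astype(np.float32); print("drive",cv2.minAreaRect(t))
        Q=P[250:292,380:465].reshape(-1,3); t=Q[(Q[:,2]>22)&(Q[:,2]<38)][:,:2].astype(np.float32); print("rack",cv2.minAreaRect(t))
i=camera_info("wrist");print(np.round(i["T_tool_cam"],3).tolist(),i["fx"],i["cx"],i["cy"])
print(np.round(R.from_rotvec(s["orientation"]).as_matrix(),3).tolist())
cv2.imwrite("pics/t.png",cv2.resize(np.load("top0.npz")["im"][235:315,190:470,::-1],None,fx=2.8,fy=2.8,interpolation=cv2.INTER_CUBIC))
```

```text
top head ztop 108.4 centre [ 558.5 -287.4  106.3] med [ 557.4 -286.5  106.5] 171
top plain ztop 108.0 centre [ 561.7 -197.1  106.3] med [ 561.9 -197.   106.6] 82
top hub ztop 115.1 centre [562.4 220.2 112.9] med [561.3 220.4 112.8] 541
top bottle ztop 148.2 centre [ 554.7 -427.8  146.6] med [ 554.6 -425.2  147.9] 155
drive ((562.628662109375, 219.7245330810547), (161.3495635986328, 161.6875), 88.50694274902344)
rack ((559.6744995117188, -242.5694580078125), (172.63075256347656, 60.3812255859375), 87.34716796875)
scene head ztop 108.9 centre [ 559.5 -289.   107.1] med [ 561.  -289.6  106.8] 221
scene plain ztop 107.9 centre [ 563.6 -199.   106.1] med [ 564.2 -199.1  106.3] 104
scene hub ztop 113.3 centre [564.3 217.7 111.4] med [565.2 217.2 111. ] 421
scene bottle ztop 148.8 centre [ 556.7 -428.9  147. ] med [ 557.6 -429.2  148. ] 246
[[-0.001, 0.958, 0.287, 74.758], [1.0, 0.001, 0.001, 0.638], [0.0, 0.287, -0.958, -140.903], [0.0, 0.0, 0.0, 1.0]] 399.26138475875945 318.0887174653625 241.5675313022326
[[0.918, 0.398, -0.001], [0.398, -0.918, 0.002], [0.0, -0.002, -1.0]]
```

```bash
python3 -m inch '[[[5,-2.35,0],0],[[5,-2.35,0],0],[[5,-2.35,0],0],[[5,-2.35,0],0],[[5,-2.35,0],0],[[5,-2.35,0],0],[[5,-2.35,0],0],[[5,-2.35,0],0],[[0,0,0],0]]' 8.8
python3 - <<'E'
from h import *
s,im,d=cam("wrist"); save(im,"w1.png"); np.savez("w1.npz",im=im,d=d,p=s["position"],o=s["orientation"])
print(s["time"],s["position"],np.round(R.from_rotvec(s["orientation"]).as_matrix(),3).tolist(),s["joints"])
E
```

```text
time: 1.23
position: [562.4, -284.6, 243.0]
orientation: [-3.073, -0.645, 0.0]
wrist_force: [0.6, -0.3, -0.4]
width: 88.4
grip_force: 0.0
1.225 [ 562.44441479 -284.61466084  243.02833112] [[0.916, 0.402, -0.0], [0.402, -0.916, 0.001], [0.0, -0.001, -1.0]] [-5.08445218e-01  1.81405546e-01  1.70503665e+00  9.32951384e-04
  1.25607922e+00  6.48258196e-01]
```

View pics/w1.png

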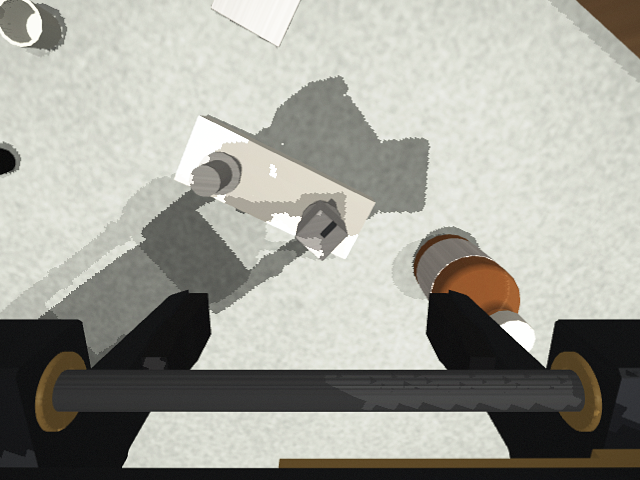

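The head top is centred near (321,230) in the wrist view. Its dark rib points up and right to about (336,222), and the plain shaft is at (207,178).

```bash
cat >> h.py <<'E'
def head(name,s,im,d,zlo,zhi,xy=None,r=40):
    P=cloud(name,s,d); m=(P[:,:,2]>zlo)&(P[:,:,2]<zhi)
    if xy is not None: m&=np.hypot(P[:,:,0]-xy[0],P[:,:,1]-xy[1])<r
    return P,m
E
python3 - <<'E'
from h import *
f=np.load("w1.npz"); s=dict(position=f["p"],orientation=f["o"]); im,d=f["im"],f["d"]
P,m=head("wrist",s,im,d,95,125,(559,-288))
zt=np.nanmedian(P[:,:,2][m]); print("ztop",zt,m.sum())
c=max(cv2.findContours(m.astype(np.uint8),0,1)[0],key=cv2.contourArea)[:,0]
(cx,cy),wh,a=cv2.minAreaRect(onplane("wrist",s,c,zt)[:,:2].astype(np.float32)); print("rect",cx,cy,wh,a)
g=cv2.cvtColor(im,cv2.COLOR_RGB2GRAY); k=cv2.erode(m.astype(np.uint8),np.ones((5,5)))>0
print(np.percentile(g[k],[2,10,25,50,90]))
v,u=np.where(k&(g<60)); q=onplane("wrist",s,np.c_[u,v],zt)[:,:2]; r=q.mean(0)-[cx,cy]; print("rib",len(u),r,np.degrees(np.arctan2(r[1],r[0])), "fit",cv2.fitLine(q.astype(np.float32),cv2.DIST_L2,0,.01,.01).ravel())
# hub in top view
f=np.load("top0.npz"); P,m=head("top",s,f["im"],f["d"],105,122,(562,219)); print("hub z",np.nanmedian(P[:,:,2][m]))
g=cv2.cvtColor(f["im"],cv2.COLOR_RGB2GRAY)
big=cv2.resize(f["im"][250:295,195:245],None,fx=8,fy=8,interpolation=cv2.INTER_CUBIC)
w=cv2.resize(im[185:275,275:365],None,fx=4,fy=4,interpolation=cv2.INTER_CUBIC)
save(np.hstack([big,w]),"crop1.png")
E
```

```text
ztop 107.7643983726191 1607
rect 561.4880981445312 -287.8713684082031 (29.47034454345703, 29.52023696899414) 70.8971176147461
[ 40.  68. 128. 130. 177.]
rib 93 [ 5.36828003 -3.2366972 ] -31.087036605471052 fit [ 9.4215399e-01 -3.3518031e-01  5.6685638e+02 -2.9110806e+02]
hub z 112.7194969579773
```

View pics/crop1.png

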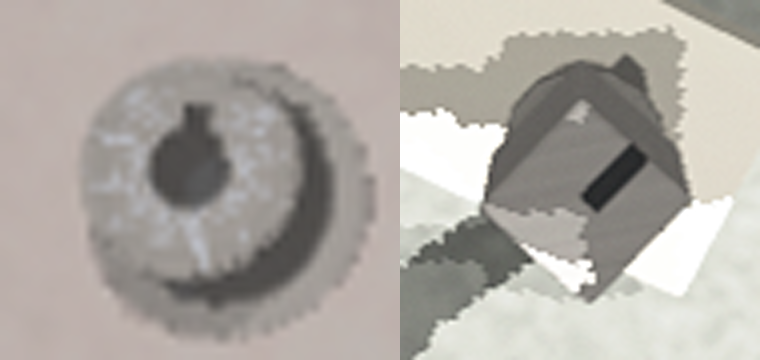

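```bash
python3 -m inch '[[[-0.33,0.23,1.8],-9.4],[[0,0,1.8],-9.4],[[0,0,1.8],-9.4],[[0,0,1.8],-9.5],[[0,0,1.8],-9.5],[[0,0,0],0],[[0,0,0],0]]' 8.8
python3 - <<'E'
from h import *
s,im,d=cam("wrist"); save(im,"w2.png"); np.savez("w2.npz",im=im,d=d,p=s["position"],o=s["orientation"])
Rt=R.from_rotvec(s["orientation"]).as_matrix(); print(s["position"],np.round(Rt,3).tolist(),s["joints"])
P,m=head("wrist",s,im,d,102,125,(560,-288)); zt=np.nanmedian(P[:,:,2][m]); print("z",zt)
m=m&(P[:,:,2]>zt-4)
c=max(cv2.findContours(m.astype(np.uint8),0,1)[0],key=cv2.contourArea)[:,0]
q=onplane("wrist",s,c,zt)[:,:2].astype(np.float32); rect=cv2.minAreaRect(q); print(rect)
e=np.array([*rect[0],zt])-s["position"]; print("offset in tool",Rt.T@e, "yaw y",np.degrees(np.arctan2(Rt[1,1],Rt[0,1])))
E
```

```text
time: 2.15
position: [558.1, -292.3, 154.2]
orientation: [2.567, 1.811, -0.0]
wrist_force: [-0.2, -0.3, 1.2]
width: 87.9
grip_force: 0.0
[ 558.14631261 -292.30345069  154.23934229] [[0.335, 0.942, 0.0], [0.942, -0.335, -0.0], [-0.0, 0.0, -1.0]] [-5.21831706e-01  2.48090611e-01  1.79456789e+00 -2.72984970e-04
  1.09848423e+00 -1.79604307e-01]
z 107.8582138331696
((560.6135864257812, -287.38958740234375), (28.622766494750977, 28.08763885498047), 70.31755828857422)
offset in tool [ 5.47162887  0.65733195 46.37964814] yaw y -19.601069309906354
```

View pics/w2.png

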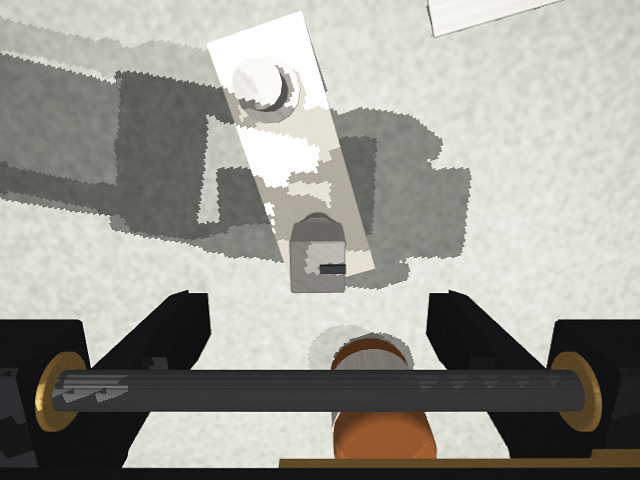

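The head sits square between the open fingers at (318,266), with its rib along the closing line to the right. It needs a 5.5 mm shift along tool x before going down.

```bash
python3 -m inch '[[[0.54,0.07,1.0],0],[[0,0,1.2],0],[[0,0,1.2],0],[[0,0,1.2],0],[[0,0,1.0],0],[[0,0,0],0]]' 8.8 && python3 -m inch '[[[0,0,0],0],[[0,0,0],0],[[0,0,0],0],[[0,0,0],0],[[0,0,0],0],[[0,0,0],0],[[0,0,0],0]]' 2 50
```

```text
time: 2.95
position: [560.1, -286.0, 96.2]
orientation: [-2.562, -1.815, 0.002]
wrist_force: [-0.3, 0.9, 0.0]
width: 88.3
grip_force: 0.0
time: 3.82
position: [560.9, -286.4, 97.7]
orientation: [-2.564, -1.816, 0.0]
wrist_force: [-0.1, 0.2, 0.6]
width: 27.3
grip_force: 50.0
```

```bash
python3 -m inch '[[[0,0,-1.5],0],[[0,0,-3],0],[[0,0,-4.9],0],[[0,0,-4.9],0],[[0,0,0],0]]' 2 50 && python3 -m inch '[[[3,-1.2,0],0],[[5.2,-2.1,0],0],[[5.2,-2.1,0],0],[[5.2,-2.1,0],0],[[5.2,-2.1,0],0],[[5.2,-2.1,0],0],[[5.2,-2.1,0],0],[[5.2,-2.1,0],0],[[0,0,0],0],[[0,0,0],0]]' 2 50
python3 - <<'E'
from h import *
s,im,d=cam("wrist"); save(im,"w3.png"); np.savez("w3.npz",im=im,d=d,p=s["position"],o=s["orientation"])
Rt=R.from_rotvec(s["orientation"]).as_matrix(); print(s["position"],np.round(Rt,3).tolist(),s["joints"],s["wrist_force"])
E
```

```text
time: 4.45
position: [563.8, -288.0, 247.6]
orientation: [2.555, 1.81, 0.007]
wrist_force: [0.2, 0.4, -1.2]
width: 27.8
grip_force: 50.0
time: 5.7
position: [540.8, 137.8, 239.5]
orientation: [-2.562, -1.817, 0.004]
wrist_force: [-0.1, -0.0, -2.3]
width: 27.8
grip_force: 50.0
[540.83216012 137.76413821 239.47467706] [[0.331, 0.944, -0.002], [0.944, -0.331, -0.001], [-0.002, -0.002, -1.0]] [ 2.05200181e-01  4.77424424e-02  1.85992184e+00 -7.19269857e-04
  1.23628979e+00  5.42492020e-01] [-0.09086646 -0.01788953 -2.32277448]
```

View pics/w3.png

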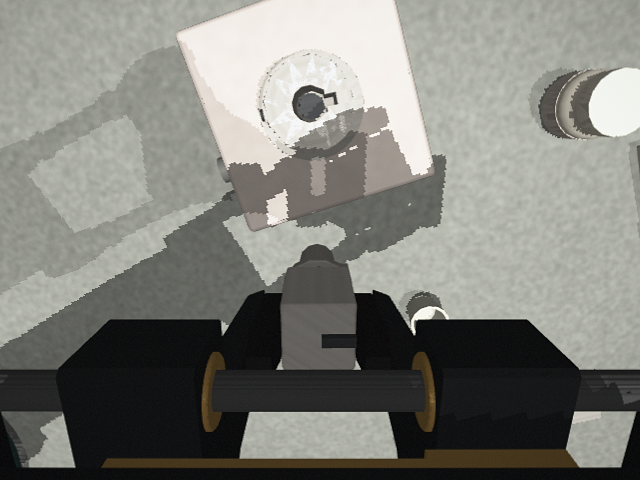

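The hub is at about (311,103) with its dark bore in the middle. The keyway points right and slightly up, to about (335,97). The held head is at (319,337), with its rib to the right.

```bash
cat >> h.py <<'E'
def meas(s,im,d,hubxy=(563,219)):
    Rt=R.from_rotvec(s["orientation"]).as_matrix(); p=s["position"]; P=cloud("wrist",s,d)
    def yaw(v): return np.degrees(np.arctan2(v[1],v[0]))
    print("tool y yaw",yaw(Rt[:,1]),"pos",p)
    # hub
    m=np.hypot(P[:,:,0]-hubxy[0],P[:,:,1]-hubxy[1])<34
    rim=m&(np.abs(P[:,:,2]-114)<6); zr=np.median(P[:,:,2][rim])
    rim=(m&(np.abs(P[:,:,2]-zr)<2.5)).astype(np.uint8)
    cs,h=cv2.findContours(rim,cv2.RETR_CCOMP,cv2.CHAIN_APPROX_NONE)
    o=max(cs,key=cv2.contourArea)[:,0]; q=onplane("wrist",s,o,zr)[:,:2]; print("hub z",zr,"outer",cv2.minEnclosingCircle(q.astype(np.float32)))
    hol=max([c for c,k in zip(cs,h[0]) if k[3]>=0],key=cv2.contourArea)[:,0]
    q=onplane("wrist",s,hol,zr)[:,:2]; c=q.mean(0)
    for _ in range(30):
        r=np.hypot(*(q-c).T); k=q[r<12.5]; A=np.c_[2*k,np.ones(len(k))]; x=np.linalg.lstsq(A,(k**2).sum(1),rcond=None)[0]; c=x[:2]
    rad=np.sqrt(x[2]+c@c); kw=q[np.hypot(*(q-c).T)>14]; w=kw.mean(0)-c
    print("bore",c,"r",rad,"n",len(k),"keyway",len(kw),np.hypot(*(kw-c).T).max(),"yaw",yaw(w))
    # head in hand
    T=(P-p)@Rt; m=(np.abs(T[:,:,0])<24)&(np.abs(T[:,:,1])<17)&(T[:,:,2]<0)&(T[:,:,2]>-25)
    zt=np.median(T[:,:,2][m]); m&=np.abs(T[:,:,2]-zt)<4
    cc=max(cv2.findContours(m.astype(np.uint8),0,1)[0],key=cv2.contourArea)[:,0]
    oo,dd=ray("wrist",s,cc); oo=(oo-p)@Rt; dd=dd@Rt; q=oo+dd*((zt-oo[2])/dd[:,2])[:,None]
    print("head tool z",zt,"n",m.sum(),"x",q[:,0].min(),q[:,0].max(),"y",q[:,1].min(),q[:,1].max(),cv2.minAreaRect(q[:,:2].astype(np.float32)))
E
python3 - <<'E'
from h import *
f=np.load("w3.npz"); s=dict(position=f["p"],orientation=f["o"]); meas(s,f["im"],f["d"])
E
```

```text
tool y yaw -19.311909364218653 pos [540.83216012 137.76413821 239.47467706]
hub z 113.82625099864794 outer ((564.4467163085938, 219.6407470703125), 30.179920196533203)
bore [564.75688127 219.51723801] r 11.508144171672308 n 98 keyway 23 17.808262399549147 yaw -6.891987473898691
head tool z -10.265033541053503 n 5556 x -15.349958199606547 13.93924636429768 y -17.04915644388273 17.317929070716612 ((-0.7027349472045898, 0.1251964569091797), (29.261703491210938, 34.366634368896484), 0.06815031915903091)
```

```bash
python3 -m inch '[[[2.85,-0.16,0],0],[[2.85,-0.16,0],0],[[2.85,-0.15,0],0],[[0,0,0.9],-6.2],[[0,0,0.9],-6.2],[[0,0,1],0],[[0,0,0.6],0],[[0,0,0],0],[[0,0,0],0]]' 2 50
python3 - <<'E'
from h import *
ps=[];ys=[]
for n in ("top","scene","top"):
    s,im,d=cam(n); ps.append(s["position"]); Rt=R.from_rotvec(s["orientation"]).as_matrix(); ys.append(np.degrees(np.arctan2(Rt[1,1],Rt[0,1]))); save(im,n+"4.png")
print(np.round(ps,2),ys,s["wrist_force"],np.round(Rt,4).tolist())
E
```

```text
time: 6.88
position: [565.9, 220.1, 207.1]
orientation: [2.353, 2.081, 0.001]
wrist_force: [-0.5, 0.0, -1.4]
width: 27.8
grip_force: 50.0
[[565.91 220.1  207.06]
 [565.96 220.22 207.26]
 [565.93 220.34 207.3 ]] [np.float64(-7.021804520492519), np.float64(-7.008567248283429), np.float64(-6.993291522894071)] [-0.68549056  0.9109829  -2.20855737] [[0.1218, 0.9926, 0.0009], [0.9926, -0.1218, 0.0003], [0.0004, 0.0009, -1.0]]
```

```bash
python3 -m inch '[[[-0.04,-0.12,0],0],[[0,0,0.6],0],[[0,0,0.4],0],[[0,0,0.4],0],[[0,0,0.4],0],[[0,0,0.4],0],[[0,0,0],0]]' 2 50; python3 -c "
from h import *
s=observe();print(s['wrist_force'],s['wrist_torque'],s['position'])"
```

```text
time: 7.9
position: [564.4, 220.2, 184.3]
orientation: [-2.352, -2.082, -0.0]
wrist_force: [0.1, 1.4, -3.1]
width: 27.7
grip_force: 50.0
[ 0.08239973  1.39987458 -3.11360661] [ 0.48865415 -0.22047402 -0.01911984] [564.39766244 220.22367252 184.28707502]
```

```bash
python3 -m inch '[[[0,0,0.2],0],[[0,0,0.2],0],[[0,0,0.2],0],[[0,0,0.2],0],[[0,0,0],0]]' 2 60; python3 -c "
from h import *
s=observe();print(s['wrist_force'],s['wrist_torque'],s['position'])"
```

```text
time: 8.52
position: [564.5, 220.2, 176.6]
orientation: [-2.352, -2.082, -0.001]
wrist_force: [0.9, 3.6, -1.3]
width: 27.4
grip_force: 60.0
[ 0.88934638  3.63385726 -1.27791488] [ 0.72392183 -0.19195536  0.06139504] [564.49562398 220.16837466 176.64033824]
```

```bash
python3 -m inch '[[[0.04,0.01,0],0],[[0,0,0.2],0],[[0,0,0.2],0],[[0,0,0.2],0],[[0,0,0],0]]' 2 60; python3 -c "
from h import *
s=observe();print(s['wrist_force'],s['wrist_torque'],s['position'])"
```

```text
time: 9.15
position: [564.5, 220.4, 170.4]
orientation: [-2.352, -2.082, 0.0]
wrist_force: [1.0, 3.4, -1.2]
width: 27.3
grip_force: 60.0
[ 1.02631774  3.35635002 -1.16114929] [ 0.68363708 -0.26952518 -0.04521345] [564.52903352 220.36150038 170.38627158]
```

```bash
python3 -m inch '[[[0.04,0.02,0.1],0],[[0,0,0.3],0],[[0,0,0.3],0],[[0,0,0.3],0],[[0,0,0],0]]' 2 60; python3 -c "
from h import *
s=observe();print(s['wrist_force'],s['wrist_torque'],s['position'])"
```

```text
time: 9.78
position: [564.6, 220.6, 160.1]
orientation: [-2.352, -2.082, 0.001]
wrist_force: [0.1, 2.8, -3.8]
width: 27.5
grip_force: 60.0
[ 0.05679247  2.75880776 -3.79995113] [ 0.60210439 -0.25768198  0.04202555] [564.56261297 220.64828691 160.05049203]
```

Key is in. Now onto the ejector and down to flush.

```bash
python3 -m inch '[[[0.02,0,0.3],0],[[0,0,0.2],0],[[0,0,0.2],0],[[0,0,0.2],0],[[0,0,0],0]]' 2 60; python3 -c "
from h import *
s=observe();print(s['wrist_force'],s['wrist_torque'],s['position'])"
```

```text
time: 10.4
position: [564.9, 221.0, 153.3]
orientation: [2.352, 2.082, 0.001]
wrist_force: [-2.6, 1.5, 6.8]
width: 27.7
grip_force: 60.0
[-2.59752086  1.49825016  6.84376968] [ 0.28743737  0.61660702 -0.0027213 ] [564.94288331 221.01472584 153.28122396]
```

```bash
python3 -m inch '[[[0,-0.02,0.2],0],[[0,0,0.15],0],[[0,0,0.15],0],[[0,0,0],0],[[0,0,0],0]]' 2 60; python3 -c "
from h import *
s=observe();print(s['wrist_force'],s['wrist_torque'],s['position'])"
```

```text
time: 11.02
position: [565.0, 221.2, 149.8]
orientation: [2.352, 2.082, 0.002]
wrist_force: [-4.8, 1.4, 12.5]
width: 27.7
grip_force: 60.1
[-4.80345733  1.37137157 12.46767913] [ 0.10039993  1.08929199 -0.04567259] [565.02884622 221.21448569 149.76658383]
```

```bash
python3 -m inch '[[[0,-0.05,0.1],0],[[0,0,0.1],0],[[0,0,0.1],0],[[0,0,0],0],[[0,0,0],0]]' 2 60
python3 - <<'E'
from h import *
s=observe();print(s['wrist_force'],s['wrist_torque'],s['position'])
s,im,d=cam("wrist"); save(im,"w5.png")
s,im,d=cam("scene"); Pz=cloud("scene",s,d)
save(cv2.resize(im[100:230,290:450],None,fx=5,fy=4.5,interpolation=cv2.INTER_CUBIC),"s5.png")
s,im,d=cam("wrist"); P=cloud("wrist",s,d); Rt=R.from_rotvec(s["orientation"]).as_matrix(); T=(P-s["position"])@Rt
m=(np.abs(T[:,:,0])<12)&(np.abs(T[:,:,1])<12)&(T[:,:,2]<0)&(T[:,:,2]>-25); print("head top tool z",np.median(T[:,:,2][m]),"world",np.median(P[:,:,2][m]))
E
```

```text
time: 11.65
position: [565.1, 221.3, 149.6]
orientation: [2.352, 2.081, 0.004]
wrist_force: [-9.1, -1.8, 25.9]
width: 27.6
grip_force: 60.2
[-9.12843568 -1.78036526 25.92994517] [-0.24418513  1.91641593 -0.07482485] [565.1178851  221.31550583 149.64141666]
head top tool z -10.24153311684087 world 159.86735403432922
```

View pics/s5.png

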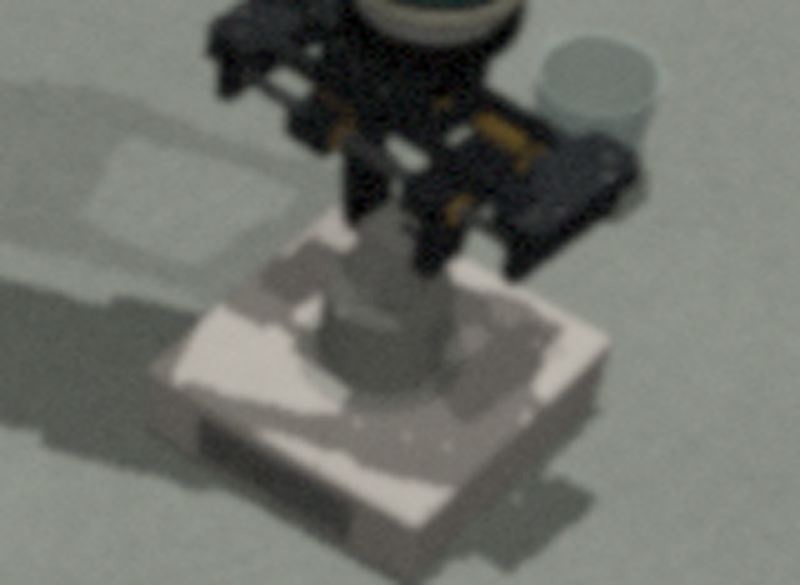

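The shaft is home: head top reads z = 160 mm (flush) and the force jumped 13 N with no further travel. I'll let it settle briefly, then hand in.

```bash
python3 -m inch '[[[0,0,0],0],[[0,0,0],0],[[0,0,0],0],[[0,0,0],0]]' 2 60; python3 -c "
from bench import *
print(hand_in())"
```

```text
time: 12.3
position: [565.1, 221.3, 149.6]
orientation: [2.352, 2.081, 0.004]
wrist_force: [-8.0, -1.2, 25.3]
width: 27.2
grip_force: 60.2
the job is handed in; nothing more can be done
None
```

The keyed shaft is in the hub with its key in the keyway and its collar flush on the rim, still gripped (60 N) and pressed down (about 25 N); I handed the job in at about 12 s, and no verdict came back.

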